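Gauge the short bore, then click the drill's depth dial

TASK

The blind bore in the boss of the casting clamped in the vise was drilled too short. Stand the depth gauge squarely on the boss over the bore, push its rod down until it bottoms, and count the rings on the rod that still show between the top of the gauge body and the underside of the rod's head; then turn the depth dial on the drill controller clockwise, from its zero, one click for each ring showing. Leave the gauge standing there with its rod bottomed, and do not disturb the other tools.

Things in the scene. Friction and masses are not known exactly. Their poses are not given: they have to be found in the camera images.
- bore (a point): Mouth of the blind bore: centre of the flat round top (boss, 56 mm across, 30 mm tall) of the casting clamped in the vise, 80 mm above the bench; z up. The bore is 12 mm across. Finished it would be 25 mm deep; this one is 20, 15 or 10 mm deep with a flat floor, which one is not known.
- vise: Grey machine vise, fixed, holding the casting (flange 66 x 84 mm under the boss); two more such castings wait on a wooden board at the back, not part of this job. Origin on the bench right under the bore; its screw and handle point along its -x, to 130 mm from the origin. About 200 x 130 mm; nothing but the boss is higher than 65 mm.
- gauge_centre (a point): The depth gauge, loose, upright on the bench at the start: steel body 44 mm tall, 30 mm across (knurled grip), on a foot 36 mm across, 6 mm thick; about 300 g in all. This point is on its axis, 22 mm above the foot's underside; z points up along the axis. An 8 mm rod with a head slides through it along the axis; the head's top is 78 mm above the foot when drawn up, as at the start.
- gauge_foot (a point): Centre of the underside of the depth gauge's foot; z up along the axis.
- rod_head (a point): Centre of the top of the rod's round head (18 mm across, 8 mm thick: its underside is 8 mm lower). Five black rings on the rod, 5 mm apart, the first 2.5 mm below the head's underside: the gap between gauge body and head is about 5 mm for each ring showing. In a bore of the full 25 mm no ring would show.
- gauge_rod (a joint): How far the rod has been pushed down, m: 0 drawn up (tip 1 mm inside the foot), at most 0.026 (head on the body, tip 25 mm below the foot). Friction of about 1.5 N, a little more when pushed fast, holds the rod wherever it is left (it does not drop by itself).
- dial (a joint): Angle of the depth dial (each click sends the drill 5 mm deeper), rad, growing clockwise seen from above; 0 at the start, its white pointer at the long tick. 20 clicks a turn (0.314 rad each); it drops into each click by itself and takes up to about 0.1 N m to turn past one.
- dial_grip (a point): Centre of the round black depth dial, 38 mm across, 20 mm above the controller's panel (the dial is 30 mm tall, its top 91 mm above the bench; a skirt 48 mm across and 6 mm high at its foot). Its axis is vertical.
- controller: Green drill controller box, fixed. Its panel, 61 mm above the bench, is 150 mm (y) x 180 mm (x). Origin: centre of its underside. The dial is 25 mm from the centre towards -x; all that stands up from the panel is a display hood, 29 mm high, at the +x end, its front 75 mm from the dial's axis.
- spanner: A bystander: a combination spanner lying flat, 170 mm long; leave it where it is.
- chip_brush: A bystander: a chip brush lying flat, 190 mm long; leave it where it is.
- slot_block: A bystander: a slotted steel set-up block, 50 x 40 x 36 mm high; leave it where it is.
- plug_gauge: A bystander: a double-ended plug gauge lying on its side, 118 mm long, 19 mm thick; leave it where it is.
- oil_bottle: A bystander: a white plastic oil bottle, 52 mm across, 130 mm tall, upright; leave it where it is.
- square: A bystander: an engineer's square lying flat, stock 100 mm, blade 130 mm, 16 mm thick; leave it where it is.
- bolt_cup: A bystander: an empty steel cup for bolts, 66 mm across, 50 mm tall, upright; leave it where it is.
Mind the look-alikes: they are no part of the job. What is shaped like the part that bears gauge_centre but purple, red or yellow is not meant.

How it is judged:
By the outcome, as a careful person would: the job done as asked, in the order asked, and still so for the second after the job is handed in, with the robot touching nothing.
It also fails if it takes over 59 s, if anything falls off the work surface, if the arm or the gripper's body presses on something with over 40 N, if the wrist force passes 120 N, or if a joint passes its speed limit or range.

ROBOT

A 7-joint arm with a two-finger parallel gripper is mounted at the origin on the work surface. World frame = base frame: x ahead of the robot, y to its left, z up, the work surface at z = 0. Lengths are in mm, angles in rad, forces in N, time in s.
With the tool pointing down it reaches from about 425 to 875 mm from the base axis. Payload 4.7 kg.
Tool frame: the origin (TCP) lies midway between the tips of the shut fingers; the grasp point (between the pads) lies 19 mm behind it; z points along the fingers, y is the line along which they close (so a half turn about z gives the same grasp; the last joint's range is limited). The gripper opens to 85 mm and grips with 20 to 120 N. Pads are 22 mm wide; open, the fingers measure 114 mm over their backs; the gripper's body (76 mm by 85 mm) begins 54 mm behind the grasp point. The pads swing forward as they close: fully open they stand 13 mm farther back than shut.
Start: joints at [1.251, 0.321, -0.07, 1.45, 0.023, 1.371, -0.057], TCP at [212.944, -614.15, 231.349] pointing down, gripper open.
Joint ranges: [-2.86, 2.86], [-0.3, 2.09], [-1.38, 1.24], [0.06, 2.45], [-1.56, 4.7], [0.09, 2.05], [-2.69, 2.69]. Speed limits (rad/s): [2.57, 2.57, 3.14, 3.14, 3.14, 3.14, 3.14].

INTERFACE

Orientations are given as a unit quaternion [w, x, y, z].
In Python, from station import arm gives the robot as it stands.
- The arm moves only by the shell command python3 -m handwheel 'ROWS' [FORCE]. ROWS is JSON, a list that holds one entry, the list of rows, each a list of 5 numbers: the closure, from -1 (fully open) to 1 (shut), so that 0 is half open, then the shift along the world's x, y, z in cm, then the turn about the world's z in degrees. In form: [[[grip, x, y, z, twist], ...]]. A call has 1 to 12 rows; each row is the pose to reach, as a shift and turn from the pose commanded when the call began; what a row does not reach only later rows make up. A row lasts 1/10 s, in which the tool goes at most 50 mm and 8.59 degrees, less where a joint would pass 70% of its speed; a pose out of reach is approached as far as the arm can. A call with a gripper value outside its range is refused whole. The fingers move at their own pace and stop on an object; FORCE is the grip in N (left out, the last holds). Time passes only in rows, so rows that repeat a pose let the fingers close. It gives the time, the measured TCP pose, the force and the opening at its end, in the units of the state.
- arm.sense(): the state, without advancing time (a new reading comes with each control period).
- arm.capture(name): name is "scene" or "side" or "wrist"; returns a dict with "pixels" (400x640x3 uint8, red, green, blue), "camera_matrix" (3x3 intrinsics, pixels), "k1" (the pictures are not rectified: a ray, as slopes to the right and down, at radius r is drawn at 1 + k1 r^2 times it, then the intrinsics apply), "rvec" (rotation vector, rad) and "tvec" (3), from world to camera coordinates, as OpenCV has them. Camera axes: x right, y down, z forward; pixel columns grow to the right and rows downward; lengths in mm; the calibration is good to about 2 mm. A picture is of the moment at which its call begins. There is no depth.
- arm.close_job(): hands the job in, once; it reports no verdict.
The state is a dict: "time": time; "joint_positions": joint angles; "qd": joint speeds; "joint_torque": joint torques, N m; "eef_pos": TCP position; "eef_rot": TCP orientation; "ft_force": force on the tool from outside, world axes, zero at the start; "wrist_torque": the same for the moment, N m; "opening": finger opening in mm.
Only numpy, scipy, OpenCV 4.12 (cv2) and the standard library are available. Lean on these libraries where they do the work, as an engineer would, in place of code of your own. Each camera call takes 0.05 s, during which the arm holds its last target. There are 200 camera calls.

## Working session

There is one attempt and no reset: what is moved stays moved. The work goes in short steps, Python scripts to look and compute and a shell command to move; the robot and the scene stay as the last step left them, time stands still between calls to the robot, and variables do not carry over. Pictures are saved under pics/ and viewed, on a budget of 10 in all, crops included, one or two more only if the job needs it, and the job is handed in when it is done.

```bash
mkdir -p pics; ls
cat > h.py <<'E'
import numpy as np, cv2, pickle
from station import arm
def cap(n, tag):
    c=arm.capture(n); pickle.dump(c,open(f'pics/{tag}.pkl','wb')); cv2.imwrite(f'pics/{tag}.png',cv2.cvtColor(np.asarray(c['pixels']),cv2.COLOR_RGB2BGR)); return c
def load(tag): return pickle.load(open(f'pics/{tag}.pkl','rb'))
def dist(c): return np.array([c['k1'],0,0,0,0],float)
def ray(c,u,v):
    K=np.array(c['camera_matrix'],float)
    p=cv2.undistortPointsIter(np.array([[[u,v]]],float),K,dist(c),None,None,(3,50,1e-10))[0,0]
    R=cv2.Rodrigues(np.array(c['rvec'],float))[0]; t=np.array(c['tvec'],float).ravel()
    return -R.T@t, R.T@np.array([p[0],p[1],1.])
def onz(c,u,v,z):
    o,d=ray(c,u,v); return o+d*(z-o[2])/d[2]
def proj(c,P):
    return cv2.projectPoints(np.array(P,float).reshape(-1,3),np.array(c['rvec'],float),np.array(c['tvec'],float),np.array(c['camera_matrix'],float),dist(c))[0][:,0]
E
python3 - <<'E'
from h import *
a=cap('scene','s0'); b=cap('side','d0'); w=cap('wrist','w0')
for c in(a,b,w): print(ray(c,320,200), c['k1'])
print(arm.sense())
E
```

```text
pics
(array([931.79462002, 398.69436885, 819.14535834]), array([-0.46024052, -0.4159507 , -0.78445009])) -0.05575757091320367
(array([ 67.87083295, 845.10890556, 777.49975005]), array([ 0.36250173, -0.71000351, -0.60390263])) 0.029366409083837995
(array([ 285.59388865, -587.59394279,  373.41157014]), array([-0.2893166 , -0.09406268, -0.9526186 ])) -0.019123929937577003
{'time': 0.15, 'joint_positions': array([ 1.25109347,  0.32165821, -0.07008336,  1.45138427,  0.02257716,
        1.37079344, -0.0568901 ]), 'qd': array([-0.00178115, -0.0011416 ,  0.00040995, -0.00408426,  0.00015201,
       -0.00040697, -0.0009535 ]), 'joint_torque': array([-8.99936895e-04, -4.94098270e+01, -3.83576257e-01, -3.14684451e+01,
        1.29854129e-02,  8.32677382e-03, -9.71798471e-06]), 'eef_pos': array([ 212.79784803, -613.757058  ,  230.47644005]), 'eef_rot': array([-7.12357000e-04,  9.86101657e-01,  1.66141479e-01, -1.52215326e-04]), 'ft_force': array([-0.08821233,  0.17921062, -0.86060021]), 'wrist_torque': array([-0.03459747,  0.00572131,  0.01730516]), 'opening': 85.33969236603903}
```

View pics/s0.png

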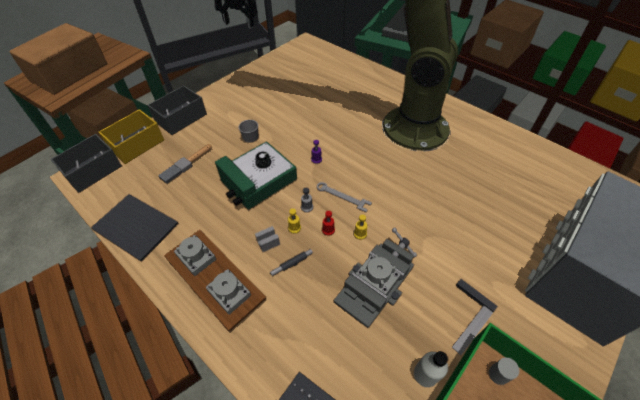

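View pics/d0.png

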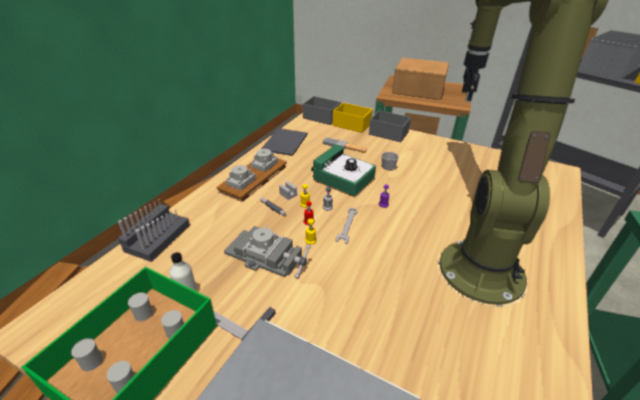

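The steel-grey gauge candidate is at scene (306,200) and side (328,200). The look-alikes in the scene view are purple (316,152), red (328,224) and yellow (293,221) and (361,228). The grey one matches "steel". I'll confirm it in an enlarged crop that also covers the boss and dial.

Run:
```python
from h import *
a=cv2.imread('pics/s0.png'); b=cv2.imread('pics/d0.png')
def cr(i,u,v,s,W): 
    return cv2.resize(i[v-s:v+s,u-s:u+s],(W,W),interpolation=cv2.INTER_CUBIC)
r1=np.hstack([cr(a,306,200,20,266),cr(a,381,272,25,266),cr(a,263,160,20,266)])
r2=np.hstack([cr(b,328,200,20,266),cr(b,263,237,25,266),cr(b,351,166,20,266)])
cv2.imwrite('pics/c1.png',np.vstack([r1,r2]))
```

```text
(no output)
```

View pics/c1.png

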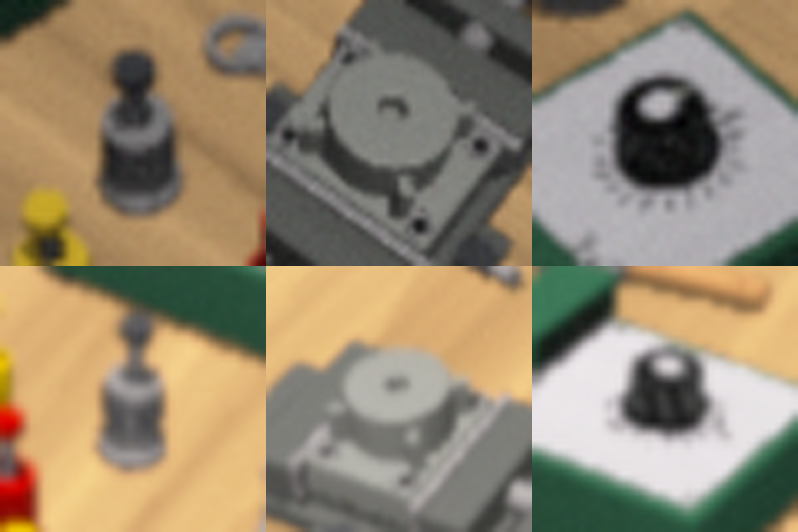

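The crop confirms the gauge: all grey steel, knurled, drawn up. The boss and bore show at scene (380,267.6) and side (262.8,234.2), and the dial top at scene (263,155) and side (351.5,160.4). Next I'll cast rays.

```bash
cat >> h.py <<'E'
def tri(c1,p1,c2,p2):
    o,d=ray(c1,*p1);q,e=ray(c2,*p2);d/=np.linalg.norm(d);e/=np.linalg.norm(e)
    s=np.linalg.lstsq(np.c_[d,-e],q-o,rcond=None)[0];A=o+s[0]*d;B=q+s[1]*e
    return (A+B)/2,np.linalg.norm(A-B)
E
python3 - <<'E'
from h import *
np.set_printoptions(precision=1,suppress=True)
a,b=load('s0'),load('d0')
for n,p,q,z in [('head',(306,189.3),(328.6,188.4),78),('foot',(306.9,208.5),(327.7,207.7),2),('bore',(380.1,267.6),(262.8,234.2),80),('dial',(263,155),(351.5,160.4),91)]:
    print(n,onz(a,*p,z),onz(b,*q,z),tri(a,p,b,q))
for n,p in dict(purple=(316,160),y1=(293,228),red=(328,230),y2=(361,235),blk=(267,240),spanL=(320,187),spanR=(367,206),viseH1=(410,237),viseH2=(397,232),cup=(249,135)).items(): print(n,onz(a,*p,5))
# controller orientation: panel corners
for p in [(266,142),(297,167)]: print('ctl',onz(a,*p,61))
E
```

```text
head [494.4 -46.4  78. ] [492.4 -45.3  78. ] (array([493.4, -47.4,  76.3]), np.float64(0.02238818388230127))
foot [499.5 -42.1   2. ] [491.3 -41.6   2. ] (array([495. , -47.1,  -4.6]), np.float64(2.9430949014029855))
bore [554.2 237.9  80. ] [550.9 237.5  80. ] (array([552.5, 236.6,  77.8]), np.float64(1.8155668689896103))
dial [ 489.4 -217.9   91. ] [ 490.7 -220.1   91. ] (array([ 489.8, -217.4,   92.3]), np.float64(0.8777596349607868))
purple [ 342.9 -148.4    5. ]
y1 [574.  -23.9   5. ]
red [516.6  51.1   5. ]
y2 [470.9 127.1   5. ]
blk [646.7 -48.8   5. ]
spanL [417.7 -65.3   5. ]
spanR [383.   80.7   5. ]
viseH1 [390.7 228.2   5. ]
viseH2 [400.2 193.5   5. ]
cup [ 403.2 -397.     5. ]
ctl [ 426.6 -278.1   61. ]
ctl [ 440.2 -133.1   61. ]
```

```bash
python3 -m handwheel '[[[-1,28.1,56.8,-3,0],[-1,28.1,56.8,-3,0],[-1,28.1,56.8,-3,0],[-1,28.1,56.8,-3,0],[-1,28.1,56.8,-3,0],[-1,28.1,56.8,-3,0],[-1,28.1,56.8,-3,0],[-1,28.1,56.8,-3,0],[-1,28.1,56.8,-3,0],[-1,28.1,56.8,-3,0],[-1,28.1,56.8,-3,0],[-1,28.1,56.8,-3,0]]]' 40
python3 -m handwheel '[[[-1,0,0,0,0]]]'; python3 -c "
from h import *
s=arm.sense();print(s['eef_pos'],s['joint_positions'],s['eef_rot'])"
```

```text
time: 1.35
eef_pos: [479.0, -75.1, 203.0]
eef_rot: [0.0, 0.986, 0.166, 0.0]
ft_force: [0.1, 0.2, 0.3]
opening: 85.6
time: 1.45
eef_pos: [480.7, -68.9, 203.1]
eef_rot: [-0.001, 0.985, 0.172, 0.001]
ft_force: [0.3, -0.3, 0.4]
opening: 85.6
[480.73504575 -68.89963226 203.07881283] [ 0.69874509  0.01069231 -0.60676496  1.86726994  0.00278841  1.26431238
 -1.1339882 ] [-0.00149857  0.98510236  0.17195932  0.0010424 ]
```

```bash
python3 -m handwheel '[[[-1,1.3,2.3,-1,0],[-1,1.3,2.3,-1,0],[-1,1.3,2.3,-1,0],[-1,1.3,2.3,-1,0]]]'
python3 -c "
from h import *
w=cap('wrist','w1'); print(proj(w,[[494,-46,78],[494,-46,44],[494,-46,0]]))"
```

```text
time: 1.85
eef_pos: [491.3, -55.2, 193.0]
eef_rot: [0.0, 0.986, 0.165, -0.0]
ft_force: [0.2, -0.9, -0.3]
opening: 85.4
[[312.43324126 186.6209281 ]
 [313.38897113 175.85207658]
 [314.35700136 164.94873869]]
```

View pics/w1.png

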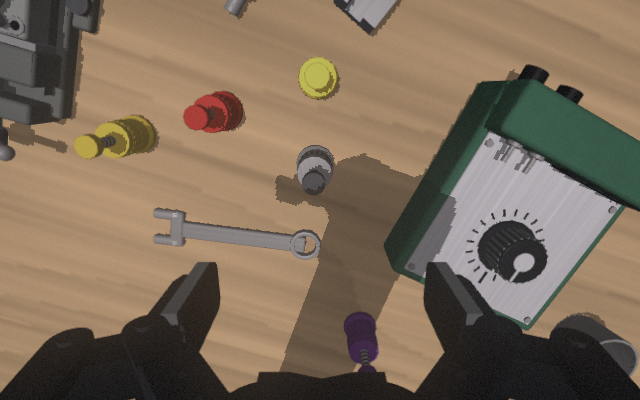

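The wrist view has the gauge head at (313,182) with the ring neck above it, and the foot near (316,165). The dial cap is at about (524,259).

```bash
python3 -c "
from h import *
w=load('w1')
im=w['pixels'];hsv=cv2.cvtColor(im,cv2.COLOR_RGB2HSV)
sub=(hsv[...,1]<60)&(hsv[...,2]>25); m=np.zeros_like(sub);m[140:205,290:340]=sub[140:205,290:340]
n,l,st,ce=cv2.connectedComponentsWithStats(m.astype('uint8'));print(st[1:],ce[1:])
print(onz(w,313,182,78),onz(w,315,164.5,3),onz(w,524,259,91)); s=arm.sense();print(s['eef_pos'],s['time'])
print(ray(w,320,200))
"
python3 -m handwheel '[[[-1,0,0,0,0]]]'
```

```text
[[ 297  145   37   50 1441]] [[314.36710618 168.59958362]]
[497.56213118 -45.253316    78.        ] [495.24137685 -46.28949821   3.        ] [ 495.80629361 -218.15281793   91.        ]
[491.38079974 -55.28512108 193.0905501 ] 1.9
(array([564.16196365, -28.91048712, 336.04957108]), array([-0.28918356, -0.09577599, -0.95248827]))
time: 2.0
eef_pos: [491.5, -55.0, 193.2]
eef_rot: [0.0, 0.986, 0.165, 0.0]
ft_force: [-0.3, -0.5, 0.3]
opening: 85.8
```

```bash
python3 -m handwheel '[[[-1,0.4,0.9,0,0],[-1,0.4,0.9,-4,0],[-1,0.4,0.9,-8,0],[-1,0.4,0.9,-11,0],[-1,0.4,0.9,-13,0],[-1,0.4,0.9,-15,0],[-1,0.4,0.9,-16.5,0],[-1,0.4,0.9,-17.5,0],[-1,0.4,0.9,-18,0],[-1,0.4,0.9,-18,0]]]' 40
python3 -m handwheel '[[[0,0,0,0,0],[0.3,0,0,0,0],[0.6,0,0,0,0],[1,0,0,0,0],[1,0,0,0,0],[1,0,0,0,0],[1,0,0,0,0]]]' 40
```

```text
time: 3.0
eef_pos: [495.7, -44.8, 12.8]
eef_rot: [-0.0, 0.986, 0.166, -0.0]
ft_force: [-0.7, 0.4, 0.6]
opening: 85.2
time: 3.7
eef_pos: [496.4, -45.5, 13.7]
eef_rot: [0.001, 0.986, 0.166, 0.001]
ft_force: [0.1, -1.4, 5.4]
opening: 28.3
```

```bash
python3 -m handwheel '[[[1,0,0,1,0],[1,0,0,3,0],[1,0,0,6,0],[1,0,0,10,0],[1,0,0,13,0],[1,0,0,13,0]]]'
python3 -c "
from h import *
cap('side','d1');cap('scene','s1');s=arm.sense();print(s['eef_pos'],s['opening'],s['ft_force'],s['time'])
a=cv2.imread('pics/s1.png'); b=cv2.imread('pics/d1.png')
P=s['eef_pos']
c=[]
for n,i in (('s1',a),('d1',b)):
    u,v=proj(load(n),[P[0],P[1],P[2]+10])[0].astype(int);print(u,v);c.append(cv2.resize(i[v-33:v+33,u-33:u+33],(396,396),interpolation=cv2.INTER_CUBIC))
cv2.imwrite('pics/c2.png',np.hstack(c))"
```

```text
time: 4.3
eef_pos: [498.3, -44.7, 147.1]
eef_rot: [0.001, 0.986, 0.166, 0.003]
ft_force: [1.4, 0.4, -4.2]
opening: 28.2
[495.08757843 -44.81218719 142.66344413] 28.42375576315337 [-1.0044099  -0.20593192 -4.53374793] 4.4
305 170
328 168
```

View pics/c2.png

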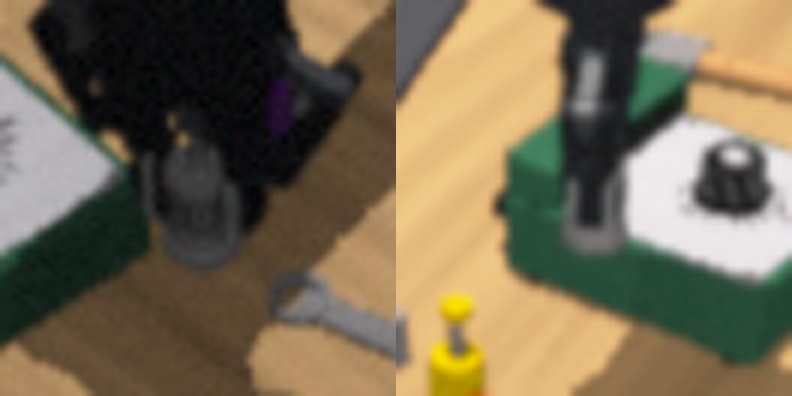

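Gauge held upright between the fingers (foot at crop (203,240) and (594,238)). Now carry it to above the bore.

```bash
python3 -m handwheel '[[[1,1.1,5.6,0,0],[1,2.0,10,0,0],[1,2.9,14.5,0,0],[1,3.8,19,0,0],[1,4.7,23.5,0,0],[1,5.3,26.5,0,0],[1,5.7,28.3,0,0],[1,5.7,28.3,0,0],[1,5.7,28.3,-2,0],[1,5.7,28.3,-2,0],[1,5.7,28.3,-2,0]]]'
python3 -c "
from h import *
cap('side','d2');cap('scene','s2');s=arm.sense();print(s['eef_pos'],s['eef_rot'],s['opening'],s['ft_force'],s['time'])
P=s['eef_pos']
c=[]
for n in ('s2','d2'):
    i=cv2.imread(f'pics/{n}.png');u,v=proj(load(n),[P[0],P[1],P[2]-30])[0].astype(int);print(u,v);c.append(cv2.resize(i[v-25:v+25,u-25:u+25],(400,400),interpolation=cv2.INTER_CUBIC))
cv2.imwrite('pics/c3.png',np.hstack(c))"
```

```text
time: 5.5
eef_pos: [551.6, 236.4, 121.3]
eef_rot: [0.001, 0.986, 0.166, -0.002]
ft_force: [-0.4, -1.1, -3.1]
opening: 28.5
[552.72318229 237.35873807 123.02943715] [ 1.24812415e-04  9.86177772e-01  1.65690505e-01 -2.09901027e-04] 28.578487502310004 [-0.46614196 -0.65707483 -3.83499409] 5.6
381 264
261 230
```

View pics/c3.png

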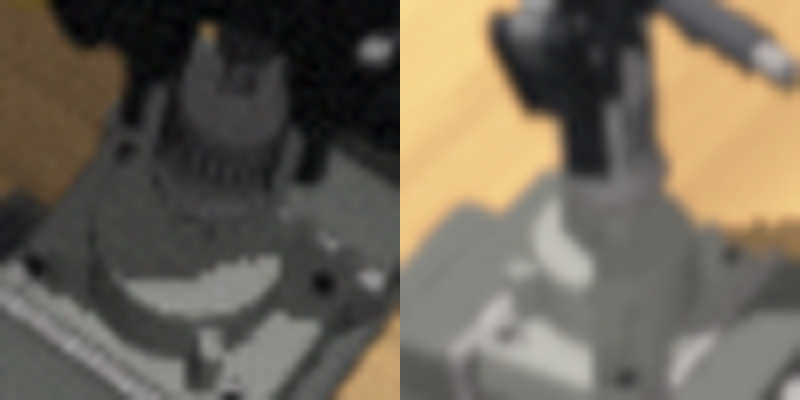

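The foot hangs roughly over the boss (scene foot centre column about 383, side about 262), but the fit needs <2 mm, so I'll use the nearer wrist camera.

```bash
python3 -c "
from h import *
w=cap('wrist','w2');s=arm.sense();P=s['eef_pos'];print(P)
t=np.linspace(0,2*np.pi,73)
i=cv2.imread('pics/w2.png')
def ring(x,y,z,r,col):
    global i
    q=proj(w,np.c_[x+r*np.cos(t),y+r*np.sin(t),0*t+z]);cv2.polylines(i,[np.round(q*8).astype(np.int32)],True,col,1,cv2.LINE_AA,3);print(q.min(0),q.max(0))
i=i.copy()
ring(P[0],P[1],P[2]-13.5,18,(0,0,255)); ring(552.5,237.5,80,28,(0,255,0)); ring(552.5,237.5,80,6,(0,255,0))
cv2.imwrite('pics/w2o.png',cv2.resize(i[100:400,120:520],(800,600),interpolation=cv2.INTER_CUBIC))"
```

```text
[552.9627832  237.59997056 123.40910034]
[286.27992695 218.60838983] [360.26860359 285.73984703]
[273.53358789 182.67350255] [372.25572381 274.24669329]
[312.31939503 220.51995109] [333.46858625 240.1149262 ]
```

View pics/w2o.png

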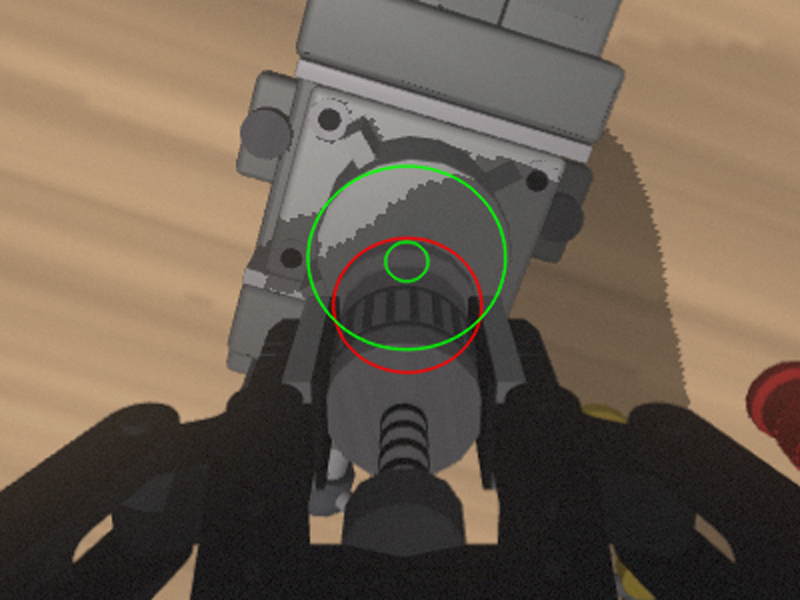

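Useful view: the foot's front rim and the boss's far rim are both visible, each a few px off the prediction. I'll lower to about 4 mm above the boss, where calibration bias cancels, and compare the rims.

```bash
python3 -m handwheel '[[[1,0,0,-1,0],[1,0,0,-1.8,0],[1,0,0,-2.4,0],[1,0,0,-2.6,0],[1,0,0,-2.6,0],[1,0,0,-2.6,0]]]'
python3 -c "
from h import *
w=cap('wrist','w3');s=arm.sense();P=s['eef_pos'];print(P,s['ft_force'])
t=np.linspace(0,2*np.pi,73)
i=cv2.imread('pics/w3.png')
x0,y0,f=260,170,6
i=cv2.resize(i[y0:y0+95,x0:x0+130],None,fx=f,fy=f,interpolation=cv2.INTER_CUBIC)
i=cv2.convertScaleAbs(i,alpha=1.5,beta=10)
def ring(x,y,z,r,col):
    q=(proj(w,np.c_[x+r*np.cos(t),y+r*np.sin(t),0*t+z])-[x0,y0]+.5)*f;cv2.polylines(i,[np.round(q).astype(np.int32)],True,col,1)
ring(P[0],P[1],P[2]-13.5,18,(0,0,255)); ring(552.5,237.5,80,28,(0,255,0))
cv2.imwrite('pics/w3o.png',i)"
```

```text
time: 6.25
eef_pos: [552.8, 238.2, 97.1]
eef_rot: [-0.0, 0.986, 0.166, 0.0]
ft_force: [0.2, 0.4, -3.2]
opening: 28.4
[552.90239791 238.25768045  97.26943594] [-0.12600611  0.34680411 -3.43641609]
```

View pics/w3o.png

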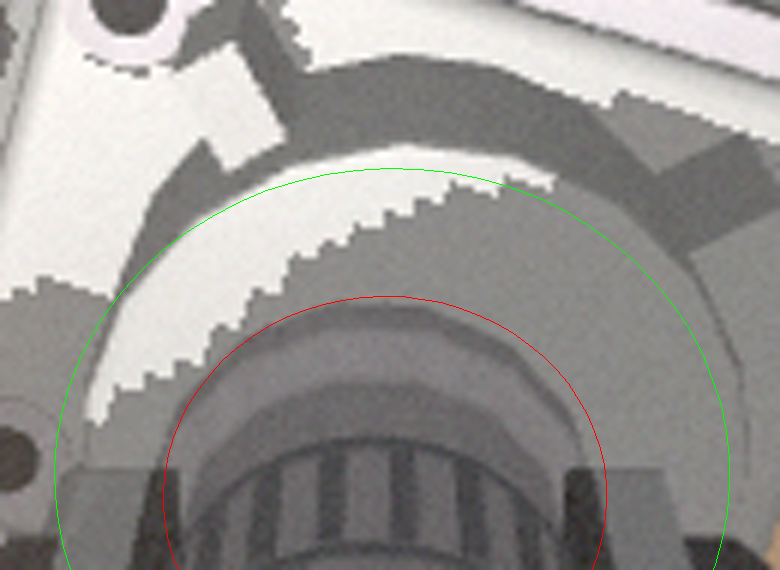

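Boss rim in the crop runs (90,395)-(406,146)-(745,400). The foot rim runs (170,450)-(380,305)-(582,440). I'll fit known-radius circles to both on their planes.

```bash
python3 -c "
from h import *
from scipy.optimize import least_squares
np.set_printoptions(precision=2,suppress=True)
w=load('w3')
def fit(pts,z,r):
    X=np.array([onz(w,260+x/6-.5,170+y/6-.5,z)[:2] for x,y in pts])
    f=lambda p:np.hypot(*(X-p[:2]).T)-r
    s=least_squares(f,[550,237]);s3=least_squares(lambda p:np.hypot(*(X-p[:2]).T)-p[2],[550,237,r]);print(s.x,s.fun,'free',s3.x);return s.x
B=fit([(90,395),(118,300),(190,222),(265,178),(330,155),(406,146),(500,156),(555,178),(632,212),(690,260),(745,400)],80,28)
F=fit([(170,450),(205,375),(240,345),(300,315),(380,305),(440,312),(500,345),(550,385),(581,440)],83.8,18)
print(B-F)"
```

```text
[554.94 236.23] [-0.5   0.35  0.18  0.01  0.04 -0.07 -0.15 -0.5   0.18  0.56 -0.38] free [555.17 236.32  27.8 ]
[551.88 238.78] [-0.61  0.12  0.12  0.18  0.04  0.19 -0.3  -0.08 -0.21] free [552.61 239.04  17.39]
[ 3.06 -2.55]
```

```bash
python3 -m handwheel '[[[1,0.28,-0.26,0,0],[1,0.28,-0.26,0,0],[1,0.28,-0.26,-0.2,0],[1,0.28,-0.26,-0.3,0],[1,0.28,-0.26,-0.3,0],[1,0.28,-0.26,-0.3,0]]]'
python3 -m handwheel '[[[1,0,0,-0.05,0],[1,0,0,-0.1,0],[1,0,0,-0.1,0],[1,0,0,-0.1,0]]]'
```

```text
time: 6.9
eef_pos: [555.4, 235.5, 93.9]
eef_rot: [0.0, 0.986, 0.166, -0.0]
ft_force: [-0.2, -0.0, -4.0]
opening: 28.2
time: 7.3
eef_pos: [555.5, 235.5, 93.8]
eef_rot: [0.0, 0.986, 0.166, 0.0]
ft_force: [-3.8, -0.9, 5.5]
opening: 28.2
```

```bash
python3 -c "
from h import *
w=cap('wrist','w4');s=arm.sense();print(s['eef_pos'],s['ft_force'])
i=cv2.imread('pics/w4.png');i=cv2.resize(i[170:265,260:390],None,fx=6,fy=6,interpolation=cv2.INTER_CUBIC)
cv2.imwrite('pics/w4o.png',cv2.convertScaleAbs(i,alpha=1.5,beta=10))"
```

```text
[555.46173357 235.54111253  93.75438396] [-3.97569049 -1.24083468  6.09459862]
```

View pics/w4o.png

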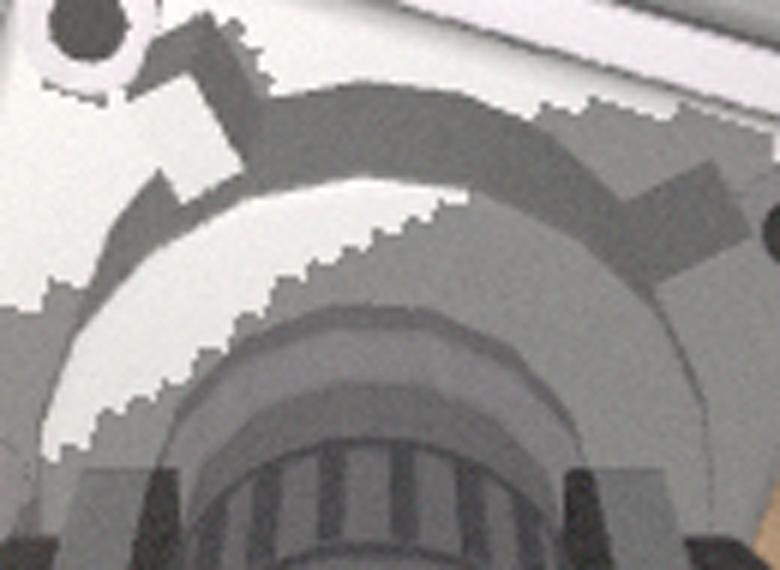

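Seated lightly. The boss rim spans crop columns 42–706 (centre 374) and the foot rim 170–582 (centre 376). Now I'll fit for the other axis.

```bash
python3 -c "
from h import *
from scipy.optimize import least_squares
np.set_printoptions(precision=2,suppress=True)
w=load('w4')
def fit(pts,z,r):
    X=np.array([onz(w,260+x/6-.5,170+y/6-.5,z)[:2] for x,y in pts])
    s=least_squares(lambda p:np.hypot(*(X-p[:2]).T)-r,[550,237]);print(s.x,s.fun);return s.x
B=fit([(42,440),(75,335),(145,255),(245,197),(360,178),(470,190),(575,240),(650,290),(706,405)],80,27.8)
F=fit([(170,450),(240,345),(300,315),(380,305),(440,312),(510,347),(560,400),(582,455)],80,17.8)
print(B-F)"
```

```text
[555.31 236.21] [-0.29  0.2   0.17  0.2  -0.15 -0.19 -0.44  0.51 -0.02]
[554.63 236.15] [-0.48  0.1   0.11 -0.03  0.13  0.02 -0.09 -0.35]
[0.67 0.06]
```

Offset is 0.7 mm, inside the 2 mm clearance. Release, rise, shut the fingers.

```bash
python3 -m handwheel '[[[0.3,0,0,0,0],[0,0,0,0,0],[-0.5,0,0,0,0],[-1,0,0,0,0],[-1,0,0,0,0],[-1,0,0,0,0],[-1,0,0,2,0],[-1,0,0,5,0],[-1,0,0,9,0],[1,0,0,9.6,0],[1,0,0,9.6,0],[1,0,0,9.6,0]]]'
python3 -m handwheel '[[[1,0,0,0,0],[1,0,0,0,0],[1,0,0,0,0],[1,0,0,0,0],[1,0,0,0,0]]]'
```

```text
time: 8.55
eef_pos: [555.0, 234.9, 187.8]
eef_rot: [0.0, 0.986, 0.166, -0.001]
ft_force: [-0.1, 0.2, -0.5]
opening: 43.9
time: 9.05
eef_pos: [555.4, 235.4, 188.7]
eef_rot: [0.0, 0.986, 0.166, -0.0]
ft_force: [-0.1, -0.7, -0.2]
opening: 0.3
```

```bash
python3 -m handwheel '[[[1,0,0,-1.5,0],[1,0,0,-2.7,0],[1,0,0,-3,0],[1,0,0,-3.15,0],[1,0,0,-3.25,0],[1,0,0,-3.35,0],[1,0,0,-3.35,0]]]'
python3 -m handwheel '[[[1,0,0,-0.1,0],[1,0,0,-0.2,0],[1,0,0,-0.2,0]]]'
python3 -m handwheel '[[[1,0,0,-0.1,0],[1,0,0,-0.2,0],[1,0,0,-0.3,0],[1,0,0,-0.3,0]]]'
```

```text
time: 9.75
eef_pos: [555.6, 235.5, 155.7]
eef_rot: [0.0, 0.986, 0.166, 0.0]
ft_force: [-0.3, 0.0, -0.7]
opening: -0.4
time: 10.05
eef_pos: [555.7, 235.5, 153.6]
eef_rot: [-0.0, 0.986, 0.166, 0.0]
ft_force: [0.2, 0.3, 0.7]
opening: 0.0
time: 10.45
eef_pos: [555.5, 235.4, 150.3]
eef_rot: [0.0, 0.986, 0.166, -0.0]
ft_force: [0.2, 0.4, 0.8]
opening: -0.3
```

```bash
python3 -m handwheel '[[[1,0,0,-0.1,0],[1,0,0,-0.2,0],[1,0,0,-0.3,0],[1,0,0,-0.3,0]]]'
python3 -m handwheel '[[[1,0,0,-0.1,0],[1,0,0,-0.1,0]]]'
```

```text
time: 10.85
eef_pos: [555.4, 235.4, 147.2]
eef_rot: [0.0, 0.986, 0.166, -0.0]
ft_force: [1.0, -0.0, 0.3]
opening: 0.0
time: 11.05
eef_pos: [555.7, 235.5, 147.0]
eef_rot: [0.0, 0.986, 0.166, 0.0]
ft_force: [-0.0, -1.1, 3.7]
opening: -0.1
```

```bash
python3 -m handwheel '[[[1,0,0,-0.05,0],[1,0,0,-0.1,0],[1,0,0,-0.1,0],[1,0,0,-0.1,0]]]'
python3 -m handwheel '[[[1,0,0,-0.05,0],[1,0,0,-0.05,0]]]'
```

```text
time: 11.45
eef_pos: [556.1, 235.8, 146.9]
eef_rot: [0.0, 0.986, 0.166, 0.001]
ft_force: [-1.2, -0.6, 7.6]
opening: 0.1
time: 11.65
eef_pos: [556.3, 236.0, 146.8]
eef_rot: [-0.0, 0.986, 0.166, 0.001]
ft_force: [-0.9, -0.4, 9.4]
opening: -0.2
```

Force climbs while z holds at 147 mm, so the rod has bottomed and three rings are expected. Rise and check visually.

```bash
python3 -m handwheel '[[[1,0,0,1,0],[1,0,0,4,0],[1,-3,-2,8,0],[1,-6,-6,9,0],[1,-6,-10,9,0],[1,-6,-14,9,0],[1,-6,-14,9,0]]]'
python3 -c "
from h import *
c=[]
for n in ('wrist','side','scene'):
    w=cap(n,n+'5');i=cv2.imread(f'pics/{n}5.png');u,v=proj(w,[555,236,125])[0].astype(int);print(n,u,v)
    h=40 if n=='wrist' else 22
    i=cv2.copyMakeBorder(i,60,60,60,60,cv2.BORDER_CONSTANT);u+=60;v+=60
    c.append(cv2.resize(i[v-h:v+h,u-h:u+h],(264,264),interpolation=cv2.INTER_CUBIC))
cv2.imwrite('pics/c5.png',cv2.convertScaleAbs(np.hstack(c),alpha=1.4,beta=10));print(arm.sense()['eef_pos'])"
```

```text
time: 12.35
eef_pos: [495.7, 88.1, 234.9]
eef_rot: [0.002, 0.987, 0.161, -0.0]
ft_force: [-0.6, -0.0, -1.1]
opening: -0.1
wrist 139 47
side 260 220
scene 381 257
[495.31195636  96.07354808 235.01662267]
```

View pics/c5.png

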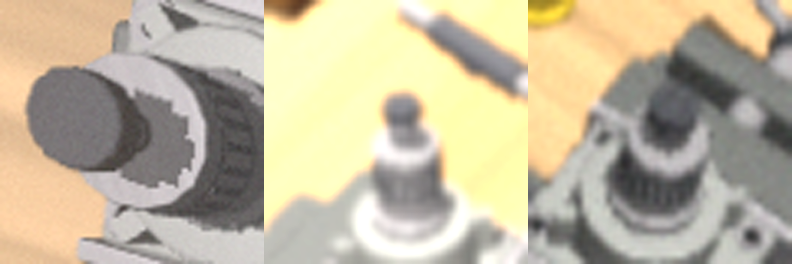

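The gauge stands centred on the boss with its head down, but the rings are too small to count at this resolution. The gap follows from the contact: head top 146.9 − 8 − body top 124 = 14.9 mm, so 3 rings (10 mm bore). On to the dial.

```bash
python3 -m handwheel '[[[-1,-0.4,-31.4,-3.5,0],[-1,-0.4,-31.4,-3.5,0],[-1,-0.4,-31.4,-3.5,0],[-1,-0.4,-31.4,-3.5,0],[-1,-0.4,-31.4,-3.5,0],[-1,-0.4,-31.4,-3.5,0],[-1,-0.4,-31.4,-3.5,0],[-1,-0.4,-31.4,-3.5,0],[-1,-0.4,-31.4,-3.5,0],[-1,-0.4,-31.4,-3.5,0],[-1,-0.4,-31.4,-3.5,0]]]' 40
python3 -c "
from h import *
w=cap('wrist','w6');s=arm.sense();print(s['eef_pos'],s['joint_positions'],s['eef_rot'])
i=cv2.imread('pics/w6.png');u,v=proj(w,[492,-219,85])[0].astype(int);print(u,v)
cv2.imwrite('pics/c6.png',cv2.resize(i[v-60:v+60,u-80:u+80],None,fx=5,fy=5,interpolation=cv2.INTER_CUBIC))"
```

```text
time: 13.6
eef_pos: [492.3, -216.2, 200.4]
eef_rot: [0.0, 0.986, 0.168, 0.0]
ft_force: [-0.4, -1.1, 0.2]
opening: 85.1
[ 492.12020471 -216.69876316  200.3557485 ] [ 0.80979205  0.12804724 -0.4787354   1.75945569  0.06173365  1.26834456
 -0.91781515] [1.63049171e-04 9.85841728e-01 1.67678293e-01 2.24427450e-04]
326 195
```

View pics/c6.png

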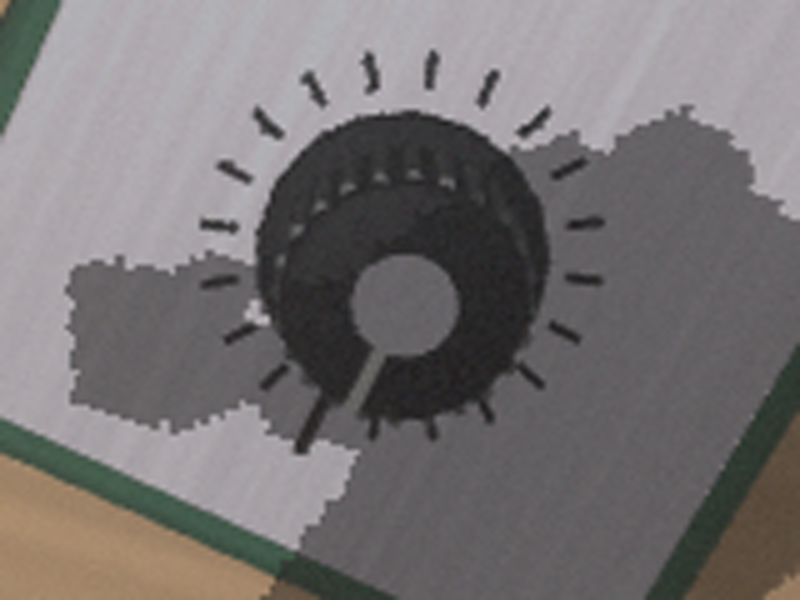

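The dial cap centre is at crop (406,303), i.e. image (327,195.5), with its pointer at the long tick (lower left).

```bash
python3 -c "
from h import *
w=load('w6');print(onz(w,246+406/5-.4,135+303/5-.4,91), onz(w,246+402/5-.4,135+258/5-.4,67)); print(arm.sense()['eef_pos'])"
```

```text
[ 493.82308333 -218.79070264   91.        ] [ 494.0325023  -218.40152655   67.        ]
[ 492.12020471 -216.69876316  200.3557485 ]
```

```bash
python3 -m handwheel '[[[-1,0.12,-0.2,-2,0],[-1,0.12,-0.2,-6,0],[-1,0.12,-0.2,-9,0],[-1,0.12,-0.2,-11,0],[-1,0.12,-0.2,-12,0],[-1,0.12,-0.2,-12.6,0],[-1,0.12,-0.2,-12.9,0],[-1,0.12,-0.2,-12.9,0],[-1,0.12,-0.2,-12.9,0]]]'
python3 -m handwheel '[[[0,0,0,0,0],[0.3,0,0,0,0],[0.6,0,0,0,0],[1,0,0,0,0],[1,0,0,0,0],[1,0,0,0,0],[1,0,0,0,0]]]' 40
python3 -c "
from h import *
s=arm.sense();print(s['ft_force'],s['wrist_torque'],s['eef_pos'])"
```

```text
time: 14.55
eef_pos: [493.4, -220.8, 72.0]
eef_rot: [0.001, 0.986, 0.166, 0.001]
ft_force: [0.4, -0.5, 0.8]
opening: 85.5
time: 15.25
eef_pos: [492.7, -220.2, 71.5]
eef_rot: [-0.0, 0.986, 0.166, -0.0]
ft_force: [-3.2, 2.9, 5.8]
opening: 36.8
[-3.19778765  2.86938903  5.76157102] [0.40848419 0.48018967 0.01434537] [ 492.68245942 -220.17170482   71.46942518]
```

```bash
python3 -m handwheel '[[[1,0,0,0,-5],[1,0,0,0,-10],[1,0,0,0,-15],[1,0,0,0,-20],[1,0,0,0,-25],[1,0,0,0,-30],[1,0,0,0,-35],[1,0,0,0,-40],[1,0,0,0,-45],[1,0,0,0,-50],[1,0,0,0,-54],[1,0,0,0,-54]]]'
python3 -m handwheel '[[[1,0,0,0,0],[1,0,0,0,0],[1,0,0,0,0]]]'
python3 -c "
from h import *
s=arm.sense();print(s['ft_force'],s['wrist_torque'],2*np.degrees(np.arctan2(s['eef_rot'][2],s['eef_rot'][1])))"
```

```text
time: 16.45
eef_pos: [492.7, -219.5, 71.5]
eef_rot: [-0.0, 0.954, -0.3, -0.0]
ft_force: [-1.3, 3.1, 6.3]
opening: 36.7
time: 16.75
eef_pos: [492.7, -219.5, 71.4]
eef_rot: [-0.0, 0.954, -0.299, -0.0]
ft_force: [-2.2, 4.6, 5.6]
opening: 36.4
[-2.17653244  4.58747376  5.55976556] [ 0.66665263  0.57817382 -0.04481241] -34.82980782871973
```

```bash
python3 -m handwheel '[[[0.3,0,0,0,0],[0,0,0,0,0],[-0.5,0,0,0,0],[-1,0,0,0,0],[-1,0,0,0,0],[-1,0,0,0,0],[-1,0,0,3,0],[-1,0,0,7,0],[-1,0,0,10,0],[-1,0,0,12.9,0],[-1,0,0,12.9,0]]]'
python3 -c "
from h import *
w=cap('wrist','w7');s=arm.sense();print(s['eef_pos'],s['ft_force'])
i=cv2.imread('pics/w7.png');u,v=proj(w,[493,-219,85])[0].astype(int)
a=cv2.resize(i[v-50:v+50,u-50:u+50],(400,400),interpolation=cv2.INTER_CUBIC)
q=cap('scene','s7');i=cv2.imread('pics/s7.png');a2=cv2.resize(i[130:330,230:430],(400,400),interpolation=cv2.INTER_CUBIC)
cv2.imwrite('pics/c7.png',np.hstack([a,a2]))"
```

```text
time: 17.85
eef_pos: [495.3, -221.6, 204.7]
eef_rot: [0.001, 0.954, -0.3, 0.004]
ft_force: [0.9, 0.3, -0.2]
opening: 85.0
[ 494.03577666 -221.13964662  202.22893118] [ 0.31154984 -0.40190989 -1.05615347]
```

View pics/c7.png

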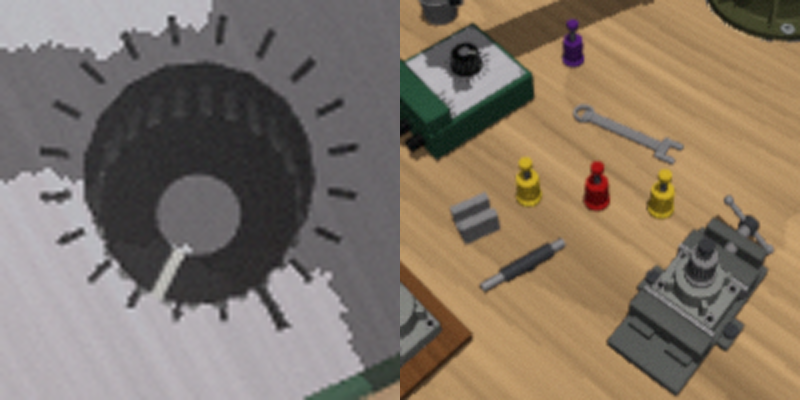

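```bash
python3 -c "
from h import *
w=load('w7');u,v=proj(w,[493,-219,85])[0].astype(int)
def A(p,q,z):
    P,Q=[onz(w,u-50+x/4-.4,v-50+y/4-.4,z) for x,y in(p,q)];d=Q-P;return np.degrees(np.arctan2(d[1],d[0]))
print((A((262,288),(283,325),61)-A((184,248),(156,296),91))%360, (A((262,288),(283,325),61)-A((198,215),(156,296),91))%360)
for p,q in [((178,306),(180,318)),((141,290),(130,306)),((107,265),(92,278))]: print((A((262,288),(283,325),61)-A(p,q,61))%360)"
```

```text
57.817985905112565 55.08677598337475
20.061967580840587
62.0782476328031
76.69775785351437
```

The pointer sits at 55–58° from the long tick, i.e. 3 clicks (54°). The gauge still stands on the boss and the bystanders are untouched, so I'm handing in.

```bash
python3 -c "
from station import arm
print(arm.close_job())"
```

```text
the job is handed in; nothing more can be done
None
```

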